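Tuck the closing strip under the lapped cover plate of a measuring slide and hold it flat

TASK

Pick up the aluminium closing strip from the bench and slide its thin edge under the free edge of the hinged cover plate at the near end of the measuring slide, without lifting that plate, until it stops against the shoulder underneath. Finish still holding the strip there, pressing it firmly flat on the slide's deck so that it could be screwed down; do not let go. Leave the bin, spool, ring gauge and caliper where they are.

Things in the scene. Friction and masses are not known exactly. Their poses are not given: they have to be found in the camera images.
- strip: Loose aluminium closing strip, about 0.2 kg (varies): flat flange 95 (x) x 150 (y) x 3 mm with a box-folded upstand along its -x edge, 10 mm thick (x -47.5 to -37.5 mm), top 40 mm over the underside: the part to grip, across its 10 mm. Origin: centre of the flange's underside; x points from upstand to thin leading edge (x = +47.5 mm), z up.
- strip_lead (a point): Middle of the strip's thin leading edge, at its underside (strip x = +47.5 mm, z = 0). Axes as the strip's.
- strip_upstand (a point): Middle of the top of the strip's upstand (strip x = -42.5 mm, z = 40 mm). Axes as the strip's.
- slide: Fixed bench-top measuring slide, grey casting 400 mm long (x), 190 wide (y). Origin on the bench under the middle of its near end; x runs along it from that end, z up. x 0 to 97 mm: open deck, top 40 mm high, between side rails (inner faces y = +-81, tops 47 mm high); x 60 to 175: hinged cover plate; then lapped fixed plates up to 57 mm high and from x = 300 a tailstock 100 mm high.
- deck: The slide's flat steel deck, 97 x 162 mm, fixed; the strip must lie flat on it between the rails (6 mm to spare each side). Origin: in its top face, middle of its near edge (slide x = 0, z = 40 mm). Axes as the slide's. Pressing the strip firmly flat on it takes a push of about 15 N; both are rigid.
- shoulder (a point): Foot of the 7 mm high shoulder across the far edge of the deck, under the cover plate: the stop for the strip's leading edge (slide x = 97 mm, y = 0, z = 40). Axes as the slide's. With the strip home, its upstand's outer face is at slide x = 2 mm and 48 mm of flange stay open between upstand and plate.
- cover_edge (a point): Middle of the cover plate's free edge (slide x = 60 mm). The 3 mm steel plate lies level on the side rails, its underside 7 mm over the deck; its last 10 mm are turned up, so that the mouth is about 10 mm high. The plate's hinge line is 115 mm behind this edge.
- cover (a joint): Hinge angle of the cover plate (rad), 0 = lying on the rails, growing as its free edge rises. Only its weight (about 0.22 kg) keeps it down: about 1 N under its free edge lifts it. 0.07 rad lifts the edge by 8 mm.
- bin: Loose yellow plastic parts bin, 100 x 150 x 60 mm, origin under its centre. Bystander. It and the strip lie on opposite sides of the slide, either way round.
- spool: Loose steel spool gauge, 70 mm diameter, 70 mm high, origin under its centre. Bystander.
- ring_gauge: Loose steel ring gauge, 48 mm outside diameter, 16 mm high, origin under its centre. Bystander.
- caliper: Loose digital caliper lying flat along its y, 235 mm long, 10 mm high. Origin under the middle of its beam. Bystander.
Mind the look-alikes: they are no part of the job. Of the things that look like the strip, take the one that is farthest to the robot's right at the start.

How it is judged (in metres and radians):
On the way:
1. the strip's leading edge has gone in under the cover plate (x of strip_lead in the frame of deck above 0.07 m and z of strip_lead in the frame of deck between -0.003 and 0.0045 m), for 0.1 s.
At the end, for the whole second after the job is handed in: Strip flat on the deck (within 2 mm, 0.03 rad) between the rails, leading edge under the cover plate within 4 mm of the shoulder; plate down on its rails (under 0.02 rad); gripper still holding the resting strip and pressing it on the deck with over 9 N (its weight is about 2 N) (x of strip_lead in the frame of shoulder above -0.004 m and y of strip_lead in the frame of deck between -0.01 and 0.01 m and z of each of strip_lead, strip in the frame of deck below 0.002 m and angle between strip's own z axis and vertical below 0.03 rad and value of joint cover below 0.02 rad and contact force between strip and deck above 9 N and contact force between the fingers and strip above 2 N and linear speed of strip below 0.01 m/s); the arm keeps its last pose, push and grip.
It fails at once if the cover plate's free edge was lifted by more than 8 mm (value of joint cover above 0.07 rad).
It fails at once if a bystander was moved by more than 20 mm (distance of any of bin, spool, ring_gauge, caliper from where it was at the start of the episode above 0.02 m).
It also fails if it takes over 43 s, if anything falls off the work surface, if the arm or the gripper's body presses on something with over 40 N, if the wrist force passes 120 N, or if a joint passes its speed limit or range.

ROBOT

A 6-joint arm with a two-finger parallel gripper is mounted at the origin on the work surface. World frame = base frame: x ahead of the robot, y to its left, z up, the work surface at z = 0. Lengths are in m, angles in degrees, forces in N, time in s.
With the tool pointing down it reaches from about 0.25 to 0.725 m from the base axis. Payload 9.7 kg.
Tool frame: the origin (TCP) lies at the very end of the fingers, on their centre line; the grasp point (between the pads) lies 19 mm behind it; z points along the fingers, y is the line along which they close (so a half turn about z gives the same grasp; the last joint's range is limited). The gripper opens to 85 mm and grips with 20 to 120 N. Pads are 22 mm wide; open, the fingers measure 114 mm over their backs; the gripper's body (76 mm by 85 mm) begins 54 mm behind the grasp point. The pads swing forward as they close: fully open they stand 13 mm farther back than shut.
Start: joints at [-73.109, 4.979, 10.078, 95.1, 0, 90], TCP at [0.16, -0.526, 0.231] pointing down, gripper open.
Joint ranges: [-179.16, 179.16], [-48.56, 103.87], [-65.8, 70.77], [-126.05, 130.52], [-82.76, 87.17], [-180, 180]. Speed limits (degrees/s): [127.2, 127.2, 147.25, 180, 180, 180].

INTERFACE

Orientations are given as a 3x3 rotation matrix whose columns are the frame's x, y, z axes.
In Python, from cell import bot gives the robot as it stands. The module is installed in compiled form; this text tells all that it offers.
- The arm moves only by the tool arm_command, never from a script. Its argument "steps" is a list that holds one entry, the list of rows, each a list of 7 numbers: the turn, a rotation vector about the world's x, y, z in rad, then the shift along the world's x, y, z in m, then the opening, from -1 (shut) to 1 (fully open). In form: [[[rx, ry, rz, x, y, z, fingers], ...]]. A call has exactly 5 rows; each row shifts and turns the commanded pose from where the row before left it; what a row does not reach is not made up. A row lasts 1/10 s, in which the tool goes at most 50 mm and 8.59 degrees, less where a joint would pass 70% of its speed; a pose out of reach is approached as far as the arm can. A call with a gripper value outside its range is refused whole. The fingers move at their own pace and stop on an object; "force" is the grip in N (left out, the last holds). Time passes only in rows, so rows that do not move let the fingers close, or fill a call up. It gives the time, the measured TCP pose, the force, the opening and the grip force at its end, in the units of the state.
- bot.observe(): the state, without advancing time (a new reading comes with each control period).
- bot.read_camera(name): name is "side" or "top" or "wrist"; returns (picture, depth): 420x560x3 uint8, blue, green, red; 420x560 float32, m along the optical axis (not along the pixel's ray), 0 where there is no reading.
- bot.camera_info(name): a dict with "mtx" (3x3 intrinsics, pixels), "cam_to_world" (4x4, takes a point from camera to world coordinates). Camera axes: x right, y up, looking along -z (the intrinsics and any distortion apply to the point x, -y, -z); pixel columns grow to the right and rows downward; lengths in m; the calibration is good to about 2 mm. A picture is of the moment at which its call begins: read the wrist's pose just before it. camera_info takes no time and is no camera call; for the wrist camera it gives the pose at the moment of the call.
- bot.close_job(): hands the job in; it is judged then, once.
Trained networks look in the newest picture that a camera, given by its name, has taken for a name from the list of things; names that differ only in an ending like _2 or _b are one class to them, and where a whole thing is asked for, a point or a joint stands for the part that bears it (a point fixed in the world has none). Each returns a list of dicts, best first, with "confidence" (0 to 1); they miss things now and then, are a little off and sometimes report something else, mostly with a low value. They report only what shows in the picture. A call takes as long as a camera call. They do not tell look-alikes from the thing itself.
- bot.find_in(camera, name): "at" ([column, row] in pixels, amid what is visible of it).
- bot.place_of(camera, name): "at" ([column, row] in pixels: a listed point, or the origin of a listed thing).
The state is a dict: "time": time; "joint_pos": joint angles; "dq": joint speeds; "tau": joint torques, N m; "position": TCP position; "eef_rot": TCP orientation; "force": force on the tool from outside, world axes, zero at the start; "moment": the same for the moment, N m; "width": finger opening in m; "finger_force": force on a finger pad.
Only numpy, scipy, OpenCV 4.12 (cv2) and the standard library are available. Lean on these libraries where they do the work, as an engineer would, in place of code of your own. Each camera call takes 0.05 s, during which the arm holds its last target. There are 200 camera calls.

## Working session

There is one attempt and no reset: what is moved stays moved. The work goes in short steps, Python scripts to look and compute and a tool call to move; the robot and the scene stay as the last step left them, time stands still between calls to the robot, and variables do not carry over. Pictures are saved under pics/ and viewed, at most 10 in all, crops included, and the job is handed in when it is done.

Besides the shell and the picture viewer there is one more tool, called after "Call:" as name(argument=value, ...) on one line, values as JSON. arm_command: Moves the arm, as the interface text tells. Its arguments: {"type":"object","properties":{"steps":{"type":"array","items":{"type":"array","items":{"type":"array","items":{"type":"number"}}}},"force":{"type":"number"}},"required":["steps"]}

```bash
mkdir -p pics; cat > h.py <<'E'
import numpy as np, cv2
from cell import bot
def w(cam,uv,d,info=None):
    i=info or bot.camera_info(cam); K=np.array(i["mtx"]);T=np.array(i["cam_to_world"])
    p=np.array([(uv[0]-K[0,2])/K[0,0]*d,-(uv[1]-K[1,2])/K[1,1]*d,-d,1]); return (T@p)[:3]
def cloud(d,i):
    K=np.array(i["mtx"]);T=np.array(i["cam_to_world"]); v,u=np.mgrid[:d.shape[0],:d.shape[1]]
    P=np.stack([(u-K[0,2])/K[0,0]*d,-(v-K[1,2])/K[1,1]*d,-d,np.ones_like(d)],-1)
    return (P@T.T)[...,:3]
E
python3 - <<'E'
from h import *
for c in ["top","side"]:
    im,d=bot.read_camera(c); cv2.imwrite(f"pics/{c}.png",im); np.save(c,d)
    P=cloud(d,bot.camera_info(c)); print(c,bot.camera_info(c)["cam_to_world"])
    for n in ["strip","strip_lead","strip_upstand","slide","deck","cover_edge","bin","spool","ring_gauge","caliper"]:
        for r in bot.place_of(c,n):
            a=r["at"];u,v=int(round(a[0])),int(round(a[1]))
            print(n,round(r["confidence"],2),np.round(a,1),np.round(P[min(max(v,0),419),min(max(u,0),559)],3))
print(bot.observe())
E
```

```text
top [[-9.98147253e-02  9.70033379e-01 -2.21522603e-01  2.70443960e-01]
 [-9.95006036e-01 -9.73304762e-02  2.21306690e-02 -1.80791262e-02]
 [-9.34127347e-05  2.22625293e-01  9.74904082e-01  1.03302727e+00]
 [ 0.00000000e+00  0.00000000e+00  0.00000000e+00  1.00000000e+00]]
strip 0.97 [376.4 218.1] [ 0.456 -0.329  0.004]
strip 0.79 [323.3 148.3] [ 0.674 -0.21   0.007]
strip 0.56 [364.4 299.7] [ 0.24  -0.263  0.002]
strip_lead 0.91 [384.2 201.8] [ 0.5   -0.361 -0.001]
strip_lead 0.75 [330.9 167. ] [ 0.617 -0.226  0.   ]
strip_lead 0.64 [347.1 309.5] [ 0.219 -0.214  0.002]
strip_upstand 0.77 [380.2 232.5] [ 0.41  -0.323  0.041]
strip_upstand 0.76 [378.4 295.7] [ 0.247 -0.296  0.019]
strip_upstand 0.58 [319.3 133.9] [ 0.704 -0.198  0.04 ]
strip_upstand 0.5 [244.2 203.7] [0.523 0.029 0.04 ]
slide 0.95 [243.6 211.5] [ 0.51   0.033 -0.   ]
slide 0.7 [379.9 231.3] [ 0.413 -0.324  0.038]
deck 0.89 [244.3 207.3] [0.519 0.031 0.023]
cover_edge 0.85 [241.9 185. ] [0.576 0.03  0.041]
bin 0.59 [135.4 231.1] [0.485 0.334 0.008]
spool 0.91 [383.6 146.2] [ 0.638 -0.362  0.072]
ring_gauge 0.78 [415.8 1
[... 1413 characters left out ...]
50990506e+01,
        3.10972676e-04,  9.00014180e+01]), 'dq': array([-0.0954186 , -0.06603513, -0.01343846, -0.11105921,  0.01939308,
       -0.02553922]), 'tau': array([-9.88382671e-04, -5.20102608e+01,  4.64872885e+01,  1.30235927e-03,
        1.92443531e-05,  3.68754968e-06]), 'position': array([ 0.15978536, -0.52628646,  0.23130649]), 'eef_rot': array([[ 9.56878563e-01,  2.90488235e-01,  1.88404954e-05],
       [ 2.90488235e-01, -9.56878562e-01, -4.33732077e-05],
       [ 5.42865963e-06,  4.69758350e-05, -9.99999999e-01]]), 'force': array([ 0.46755943, -0.33718689, -1.25403135]), 'moment': array([ 0.03083837, -0.01756471,  0.02975711]), 'finger_force': 0.0, 'width': 0.08543031198027068}
```

View pics/top.png

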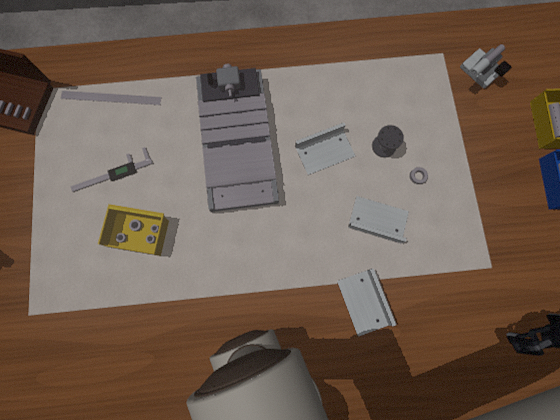

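View pics/side.png

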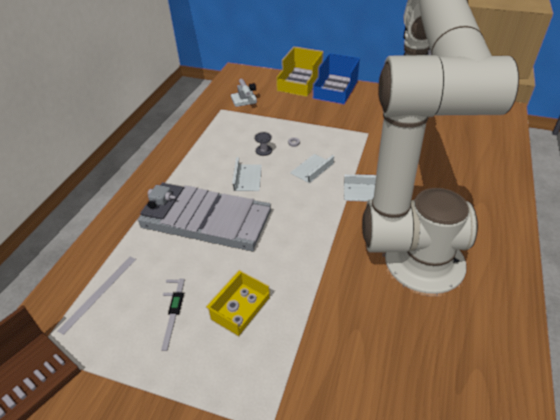

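The pictures show three strips, at top-view pixels (323,150), (380,219) and (366,300). The one farthest right (lowest y) is the middle one at (380,219), with its upstand on the near side. The slide is at (240,150) with its near end at row 208.

```bash
python3 - <<'E'
from h import *
for c in ["top","side"]:
    d=np.load(c+".npy");P=cloud(d,bot.camera_info(c)).reshape(-1,3);P=P[d.ravel()>0]
    def rep(n,m):
        Q=P[m]; 
        if len(Q)<8: print(c,n,len(Q));return
        r=cv2.minAreaRect(Q[:,:2].astype(np.float32)*1000); e=np.linalg.eigh(np.cov(Q[:,:2].T))[1][:,1]
        print(c,n,len(Q),np.round(r[0],1),np.round(r[1],1),round(r[2],1),"med",np.round(np.median(Q,0),4),"dir",np.round(np.degrees(np.arctan2(e[1],e[0])),1))
    near=np.hypot(P[:,0]-.45,P[:,1]+.34)<.11
    rep("upst",near&(P[:,2]>.025)&(P[:,2]<.06))
    rep("bench",near&(P[:,2]<.0))
    S=(abs(P[:,1]-.05)<.17)&(P[:,0]>.42)
    rep("slide",S&(P[:,2]>.025)&(P[:,2]<.13))
    rep("tail",S&(P[:,2]>.07)&(P[:,2]<.2))
    T=P[S&(P[:,2]>.025)]
    if len(T):
        print(np.round(np.percentile(T[:,0],[0,2,98]),3))
E
```

```text
top upst 274 [ 412.3 -317.3] [149.   10.8] 66.9 med [ 0.4113 -0.317   0.0382] dir 67.0
top bench 1985 [ 449.6 -339.9] [219.2 215.7] 84.5 med [ 0.4455 -0.3437 -0.0013] dir 154.1
top slide 9421 [717.1  37.4] [399.7 192.6] 1.6 med [0.7057 0.0372 0.0503] dir -178.7
top tail 634 [875.4  48.4] [87.8 78.3] 50.9 med [0.8681 0.0444 0.0965] dir 71.0
[0.515 0.522 0.901]
side upst 150 [ 413.5 -318.9] [153.3  15.9] 67.7 med [ 0.4129 -0.3138  0.0375] dir 67.1
side bench 313 [ 451.5 -338.9] [214.8 210.9] 78.6 med [ 0.4515 -0.3252 -0.0012] dir 158.4
side slide 5625 [717.8  33.2] [403.2 203. ] 1.0 med [0.7108 0.0555 0.0515] dir -173.9
side tail 435 [867.7  39.3] [155.4  93.4] 83.2 med [0.8698 0.0521 0.0962] dir 78.6
[0.515 0.522 0.899]
```

Call:
arm_command(steps=[[[0,0,0,0.05,0.03,0.02,1],[0,0,0,0.05,0.03,0.02,1],[0,0,0,0.05,0.03,0.02,1],[0,0,0,0.05,0.03,0.02,1],[0,0,0,0,0,0,1]]])

```text
time: 1.6
position: [0.3261, -0.4266, 0.2983]
eef_rot: [[0.955, 0.296, 0.003], [0.296, -0.955, -0.002], [0.002, 0.003, -1.0]]
force: [-0.5, -0.4, -0.3]
width: 0.0858
finger_force: 0.0
```

Call:
arm_command(steps=[[[0,0,0.145,0.015,0.019,-0.01,1],[0,0,0.145,0.015,0.019,-0.01,1],[0,0,0.145,0.015,0.019,-0.01,1],[0,0,0.145,0.015,0.019,-0.01,1],[0,0,0.145,0.015,0.019,-0.01,1]]])

```text
time: 2.1
position: [0.3971, -0.3335, 0.2456]
eef_rot: [[0.519, 0.855, -0.0], [0.855, -0.519, -0.0], [-0.0, -0.0, -1.0]]
force: [0.5, -0.0, -0.2]
width: 0.0853
finger_force: 0.0
```

Call:
arm_command(steps=[[[0,0,0.145,0.008,0.012,-0.01,1],[0,0,0,0,0,0,1],[0,0,0,0,0,0,1],[0,0,0,0,0,0,1],[0,0,0,0,0,0,1]]])

```text
time: 2.6
position: [0.4047, -0.3227, 0.2367]
eef_rot: [[0.397, 0.918, 0.0], [0.918, -0.397, -0.001], [-0.0, 0.001, -1.0]]
force: [0.5, 0.2, -0.1]
width: 0.0851
finger_force: 0.0
```

```bash
cat > strip.py <<'E'
from h import *
import sys
o=bot.observe();i=bot.camera_info("wrist");im,d=bot.read_camera("wrist");cv2.imwrite(sys.argv[1],im);np.save("wrist",d)
print(o["position"],np.round(o["eef_rot"],3))
P=cloud(d,i);print(np.round(i["cam_to_world"],3))
Q=P[(d>0)&(P[...,2]>.03)&(P[...,2]<.05)&(np.hypot(P[...,0]-.412,P[...,1]+.317)<.1)]
if len(Q)>10:
    e=np.linalg.eigh(np.cov(Q[:,:2].T))[1][:,1]
    print(len(Q),cv2.minAreaRect(Q[:,:2].astype(np.float32)*1000),np.median(Q,0),np.degrees(np.arctan2(e[1],e[0])))
for n in ["strip","strip_lead","strip_upstand"]:
    for r in bot.place_of("wrist",n):
        a=np.round(r["at"]).astype(int); print(n,r["confidence"],a,np.round(P[min(a[1],419),min(a[0],559)],4))
E
python3 strip.py pics/w1.png
```

```text
[ 0.40467378 -0.32271165  0.23665038] [[ 0.397  0.918  0.   ]
 [ 0.918 -0.397 -0.001]
 [-0.     0.001 -1.   ]]
[[ 0.918  0.381  0.112  0.432]
 [-0.397  0.88   0.261 -0.257]
 [ 0.    -0.284  0.959  0.38 ]
 [ 0.     0.     0.     1.   ]]
1388 ((367.4542541503906, -301.68841552734375), (150.08798217773438, 104.93707275390625), 67.12751007080078) [ 0.41367944 -0.31329972  0.04090291] 66.58792832944938
strip 0.84 [126 190] [ 0.2344 -0.2611  0.0038]
strip 0.65 [323 175] [ 0.4537 -0.3367  0.0034]
strip_lead 0.81 [438  15] [ 0.6206 -0.2298  0.004 ]
strip_lead 0.76 [ 95 158] [ 0.2197 -0.2143  0.0011]
strip_lead 0.67 [358 175] [ 0.4911 -0.3528  0.0034]
strip_lead 0.36 [283 180] [ 0.4111 -0.3169  0.041 ]
strip_upstand 0.85 [140 232] [ 0.2432 -0.3078  0.0404]
strip_upstand 0.83 [282 179] [ 0.4104 -0.3158  0.0396]
```

View pics/w1.png

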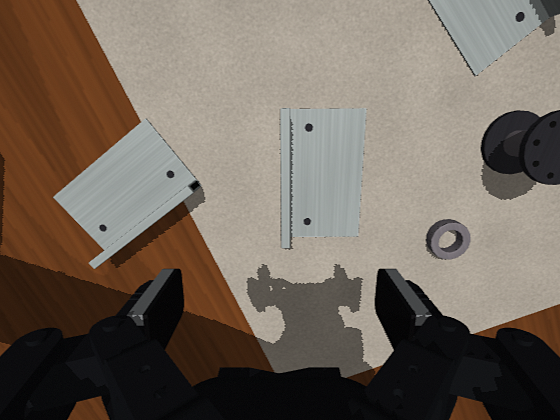

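The target strip is in the centre of the view, with its upstand at (284,178). Tool yaw is already aligned with it, and nothing is in the fingers' path.

Call:
arm_command(steps=[[[0,0,0.004,0.003,0.003,-0.045,1],[0,0,0.004,0.003,0.003,-0.045,1],[0,0,0,0,0,-0.045,1],[0,0,0,0,0,-0.03,1],[0,0,0,0,0,-0.02,1]]], force=80)

```text
time: 3.3
position: [0.4099, -0.3152, 0.0484]
eef_rot: [[0.388, 0.922, -0.002], [0.922, -0.388, 0.002], [0.001, -0.003, -1.0]]
force: [-0.4, 0.1, -0.1]
width: 0.0854
finger_force: 0.0
```

Call:
arm_command(steps=[[[0,0,0,0,0,-0.02,1],[0,0,0,0,0,-0.012,1],[0,0,0,0,0,-0.006,1],[0,0,0,0,0,0,1],[0,0,0,0,0,0,1]]])

```text
time: 3.8
position: [0.4114, -0.3163, 0.0141]
eef_rot: [[0.388, 0.922, 0.001], [0.922, -0.388, -0.001], [-0.0, 0.001, -1.0]]
force: [0.3, -0.5, 0.1]
width: 0.0853
finger_force: 0.0
```

Call:
arm_command(steps=[[[0,0,0,0,0,0,-0.5],[0,0,0,0,0,0,-1],[0,0,0,0,0,0,-1],[0,0,0,0,0,0,-1],[0,0,0,0,0,0,-1]]], force=60)

```text
time: 4.3
position: [0.4112, -0.316, 0.0133]
eef_rot: [[0.388, 0.922, 0.0], [0.922, -0.388, -0.0], [-0.0, 0.0, -1.0]]
force: [1.4, 0.7, -0.6]
width: 0.0124
finger_force: 0.5
```

Call:
arm_command(steps=[[[0,0,0,0,0,0,-1],[0,0,0,0,0,0.01,-1],[0,0,0,0,0,0.03,-1],[0,0,0,0,0,0.04,-1],[0,0,0,0,0,0.04,-1]]])

```text
time: 4.8
position: [0.4105, -0.3155, 0.1345]
eef_rot: [[0.388, 0.922, -0.001], [0.922, -0.388, 0.001], [0.0, -0.001, -1.0]]
force: [0.4, -0.9, -2.6]
width: 0.0092
finger_force: 58.8
```

Call:
arm_command(steps=[[[0,0,0,0.0,0.02,0,-1],[0,0,0.07,0.0,0.03,0,-1],[0,0,0.07,0.005,0.03,0,-1],[0,0,0.07,0.005,0.03,0,-1],[0,0,0.07,0.005,0.03,0,-1]]])

```text
time: 5.3
position: [0.4258, -0.1748, 0.1336]
eef_rot: [[0.115, 0.993, -0.0], [0.993, -0.115, 0.0], [0.0, -0.0, -1.0]]
force: [0.5, -0.4, -1.9]
width: 0.0089
finger_force: 58.9
```

Call:
arm_command(steps=[[[0,0,0.07,0.0,0.04,0,-1],[0,0,0.07,0.0,0.04,0,-1],[0,0,0,0,0.04,0,-1],[0,0,0,0,0.04,0,-1],[0,0,0,0,0.03,0,-1]]])

```text
time: 5.8
position: [0.4255, 0.016, 0.1337]
eef_rot: [[-0.023, 1.0, 0.0], [1.0, 0.023, 0.0], [0.0, 0.0, -1.0]]
force: [1.5, -0.0, -2.3]
width: 0.0086
finger_force: 58.9
```

```bash
cat > look.py <<'E'
from h import *
import sys
o=bot.observe();print(o["time"],o["position"],np.round(o["eef_rot"],3),o["force"],o["finger_force"],o["width"])
for c in sys.argv[2:]:
    i=bot.camera_info(c);im,d=bot.read_camera(c);cv2.imwrite(f"pics/{sys.argv[1]}_{c}.png",im);np.save(f"{sys.argv[1]}_{c}",d)
    P=cloud(d,i)
    for n in ["strip_lead","strip_upstand","strip","deck","cover_edge","slide"]:
        for r in bot.place_of(c,n)[:3]:
            a=np.round(r["at"]).astype(int); print(c,n,r["confidence"],a,np.round(P[min(a[1],419),min(a[0],559)],4))
E
python3 look.py a top wrist
```

```text
5.8 [0.42551009 0.01604909 0.13368452] [[-0.023  1.     0.   ]
 [ 1.     0.023  0.   ]
 [ 0.     0.    -1.   ]] [ 1.52827295 -0.01661412 -2.3331631 ] 58.91392171382904 0.008636042715773827
top strip_lead 0.95 [329 162] [ 6.323e-01 -2.225e-01  3.000e-04]
top strip_lead 0.57 [346 309] [ 0.2219 -0.2126 -0.0013]
top strip_upstand 0.96 [319 131] [ 0.7315 -0.2067 -0.0021]
top strip_upstand 0.72 [383 297] [ 0.2438 -0.3033  0.0391]
top strip 0.89 [324 151] [ 0.667  -0.2126  0.0008]
top strip 0.55 [362 301] [ 0.2381 -0.2569  0.0026]
top deck 0.49 [136 234] [ 0.2704 -0.0181  1.033 ]
wrist strip_lead 0.55 [450 266] [0.5129 0.0138 0.1238]
wrist strip_lead 0.35 [535 195] [0.6068 0.0359 0.0504]
wrist strip_upstand 0.95 [277 310] [0.4243 0.0099 0.1605]
wrist strip_upstand 0.47 [362 267] [0.4677 0.0123 0.1239]
wrist strip 0.97 [360 266] [0.4666 0.0129 0.1241]
wrist cover_edge 0.86 [496 202] [0.5781 0.0308 0.0532]
```

View pics/a_wrist.png

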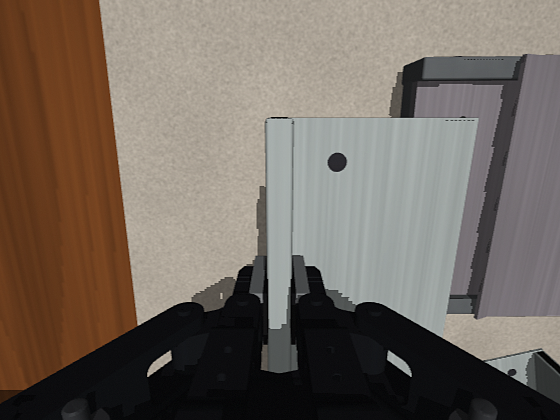

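```bash
python3 - <<'E'
from h import *
d=np.load("a_wrist.npy");P=cloud(d,bot.camera_info("wrist"));ok=d>0
F=P[ok&(P[...,2]>.118)&(P[...,2]<.129)&(P[...,0]>.435)&(P[...,0]<.56)]
print("flange",len(F),cv2.minAreaRect(F[:,:2].astype(np.float32)*1000)); A=np.c_[F[:,:2],np.ones(len(F))]; print("plane",np.linalg.lstsq(A,F[:,2],rcond=None)[0], F[:,:2].min(0),F[:,:2].max(0))
S=P[ok&(P[...,2]>.03)&(P[...,2]<.07)&(P[...,0]>.48)]
print("slide",len(S),S.min(0),S.max(0))
# side edges & deck profile in y for x slices
for x in np.arange(.52,.72,.02):
    s=S[abs(S[:,0]-x)<.004]
    if len(s)>5: print(round(x,2),len(s),"y",np.round(np.percentile(s[:,1],[0.5,99.5]),4),"z",np.round(np.percentile(s[:,2],[5,50,95]),4))
# near edge x by y
for y in np.arange(-.06,.14,.02):
    s=S[abs(S[:,1]-y)<.004]
    if len(s)>5: print("y",round(y,2),np.round(np.percentile(s[:,0],[.5]),4))
# same on first top picture
d=np.load("top.npy");P=cloud(d,bot.camera_info("top"));S=P[(d>0)&(P[...,2]>.034)&(P[...,2]<.07)&(P[...,0]>.48)&(abs(P[...,1]-.03)<.15)]
L=[];R=[]
for x in np.arange(.53,.8,.02):
    s=S[abs(S[:,0]-x)<.006]; q=np.percentile(s[:,1],[0.5,99.5]); L.append((x,q[1]));R.append((x,q[0]))
L=np.array(L);R=np.array(R);print("top",np.round(np.c_[L,R[:,1]],4),np.degrees(np.polyfit(L[:,0],L[:,1],1)[0]),np.degrees(np.polyfit(R[:,0],R[:,1],1)[0]))
for y in np.arange(-.05,.12,.02):
    s=S[abs(S[:,1]-y)<.006]; print("y",round(y,2),np.round(np.percentile(s[:,0],[.5]),4))
E
```

```text
flange 30513 ((475.3907470703125, 16.264415740966797), (80.78120422363281, 141.7405548095703), 0.00035314998240210116)
plane [-0.00137755  0.00066537  0.12430989] [ 0.43500002 -0.0546057 ] [0.51578165 0.08713492]
slide 28648 [ 0.51453153 -0.16658936  0.03001164] [0.69141807 0.12831958 0.05698919]
0.52 854 y [0.0876 0.1246] z [0.0331 0.0413 0.0486]
0.54 716 y [0.0881 0.1252] z [0.0401 0.0417 0.0487]
0.56 1097 y [-0.0619  0.1262] z [0.04   0.0415 0.0486]
0.58 4975 y [-0.0616  0.1257] z [0.0401 0.0494 0.0549]
0.6 2881 y [-0.0614  0.1257] z [0.0498 0.0509 0.052 ]
0.62 1504 y [-0.061   0.0604] z [0.0498 0.0509 0.0519]
0.64 437 y [-0.0609 -0.0126] z [0.0498 0.0508 0.0518]
0.68 79 y [-0.1461 -0.1312] z [0.0303 0.0329 0.0362]
y -0.06 [0.561]
y -0.04 [0.5649]
y -0.02 [0.5644]
y 0.0 [0.5637]
y 0.02 [0.5634]
y 0.04 [0.5627]
y 0.06 [0.5625]
y 0.08 [0.5618]
y 0.1 [0.5157]
y 0.12 [0.5151]
top [[ 0.53    0.1249 -0.0612]
 [ 0.55    0.1261 -0.0604]
 [ 0.57    0.1275 -0.061 ]
 [ 0.59    0.1261 -0.0606]
 [ 0.61    0.1278 -0.0606]
 [ 0.63    0.129  -0.0598]
 [ 0.65    0.1281 -0.0593]
 [ 0.67    0.1298 -0.0586]
 [ 0.69    0.1309 -0.0578]
 [ 0.71    0.1297 -0.0571]
 [ 0.73    0.1312 -0.0564]
 [ 0.75    0.1324 -0.0553]
 [ 0.77    0.1313 -0.0546]
 [ 0.79    0.1322 -0.0537]] 1.5598778662152601 1.6723293783632696
y -0.05 [0.5209]
y -0.03 [0.5205]
y -0.01 [0.5201]
y 0.01 [0.5212]
y 0.03 [0.5198]
y 0.05 [0.5192]
y 0.07 [0.5191]
y 0.09 [0.5178]
y 0.11 [0.5173]
```

The strip is held flat, its upstand in the fingers at (280,270), and its lead edge at (460,240) points towards the slide. I'll measure the strip's yaw and side edge next.

```bash
cat > edges.py <<'E'
from h import *
import sys
def edges(f,zl,zh,x0,x1):
    d=np.load(f);P=cloud(d,bot.camera_info("wrist"))
    F=P[(d>0)&(P[...,2]>zl)&(P[...,2]<zh)&(P[...,0]>x0)&(P[...,0]<x1)]
    xs=[];ys=[]
    for y in np.arange(-.03,.08,.008):
        s=F[abs(F[:,1]-y)<.004]
        if len(s)>20: xs.append((y,s[:,0].max()))
    for x in np.arange(x0+.01,x1-.01,.006):
        s=F[abs(F[:,0]-x)<.003]
        if len(s)>20: ys.append((x,s[:,1].max()))
    for n,a in(("lead x(y)",xs),("left y(x)",ys)):
        a=np.array(a);p=np.polyfit(a[:,0],a[:,1],1);r=np.abs(np.polyval(p,a[:,0])-a[:,1]);k=r<=np.median(r)*3+1e-4
        p=np.polyfit(a[k,0],a[k,1],1);print(n,np.round(a,4).tolist(),"angle",np.degrees(np.arctan(p[0])),"p",p)
if __name__=="__main__": edges(sys.argv[1],*map(float,sys.argv[2:]))
E
python3 edges.py a_wrist.npy .118 .129 .435 .53
```

```text
lead x(y) [[-0.03, 0.5158], [-0.022, 0.5156], [-0.014, 0.5156], [-0.006, 0.5152], [0.002, 0.5152], [0.01, 0.515], [0.018, 0.5149], [0.026, 0.5153], [0.034, 0.5145], [0.042, 0.5147], [0.05, 0.5144], [0.058, 0.5143], [0.066, 0.5141], [0.074, 0.5138]] angle -0.989942509032936 p [-0.01727948  0.51523488]
left y(x) [[0.445, 0.0857], [0.451, 0.0858], [0.457, 0.086], [0.463, 0.0861], [0.469, 0.0862], [0.475, 0.0864], [0.481, 0.0865], [0.487, 0.0866], [0.493, 0.0868], [0.499, 0.0869], [0.505, 0.087], [0.511, 0.0871], [0.517, 0.0639]] angle 1.240360929481052 p [0.02165176 0.07608525]
```

Call:
arm_command(steps=[[[0,0,0.006,0.016,0.01,0,-1],[0,0,0,0.016,0.01,0,-1],[0,0,0,0,0,-0.03,-1],[0,0,0,0,0,-0.02,-1],[0,0,0,0,0,0,-1]]])

```text
time: 7.0
position: [0.4564, 0.0339, 0.0805]
eef_rot: [[-0.028, 1.0, -0.005], [1.0, 0.028, -0.0], [-0.0, -0.005, -1.0]]
force: [-0.6, -1.1, -3.2]
width: 0.0087
finger_force: 59.2
```

```bash
python3 look.py b wrist; python3 edges.py b_wrist.npy .068 .08 .47 .565; python3 - <<'E'
from h import *
d=np.load("b_wrist.npy");P=cloud(d,bot.camera_info("wrist"))
S=P[(d>0)&(P[...,2]>.034)&(P[...,2]<.06)&(P[...,0]>.5)&(abs(P[...,1]-.03)<.12)]
for x in np.arange(.53,.68,.02):
    s=S[abs(S[:,0]-x)<.004]
    if len(s)>5: print(round(x,2),len(s),"y",np.round(np.percentile(s[:,1],[0.3,99.7]),4))
E
```

```text
7.0 [0.45639174 0.03392202 0.08046633] [[-0.028  1.    -0.005]
 [ 1.     0.028 -0.   ]
 [-0.    -0.005 -1.   ]] [-0.59625686 -1.12082268 -3.16494706] 59.22110617160797 0.008732335376509675
wrist strip_lead 0.78 [450 268] [0.5432 0.034  0.0709]
wrist strip_lead 0.16 [276 308] [0.4544 0.0322 0.109 ]
wrist strip 0.94 [360 268] [0.4971 0.0325 0.0709]
wrist strip 0.68 [544 250] [0.6058 0.0376 0.0514]
wrist cover_edge 0.66 [495 258] [0.5779 0.0327 0.0532]
wrist cover_edge 0.23 [358 267] [0.4959 0.0334 0.0716]
lead x(y) [[-0.03, 0.5348], [-0.022, 0.531], [-0.006, 0.5485], [0.002, 0.5485], [0.01, 0.5479], [0.018, 0.5484], [0.026, 0.548], [0.034, 0.5477], [0.042, 0.5476], [0.05, 0.5471], [0.058, 0.5472], [0.066, 0.5465], [0.074, 0.5464]] angle 5.581539989722583 p [0.09772558 0.54293979]
left y(x) [[0.48, 0.1063], [0.486, 0.1064], [0.492, 0.1066], [0.498, 0.1068], [0.504, 0.1069], [0.51, 0.1071], [0.516, 0.1073], [0.522, 0.1075], [0.528, 0.1076], [0.534, 0.1078], [0.54, 0.108], [0.546, 0.108]] angle 1.5809105202808624 p [0.0275991  0.09303612]
0.53 541 y [0.1079 0.1245]
0.55 568 y [0.1085 0.128 ]
0.57 3593 y [-0.0313  0.1261]
0.59 4040 y [-0.0408  0.1262]
0.61 2332 y [-0.0505  0.0756]
0.63 876 y [-0.0614  0.0049]
```

View pics/b_wrist.png

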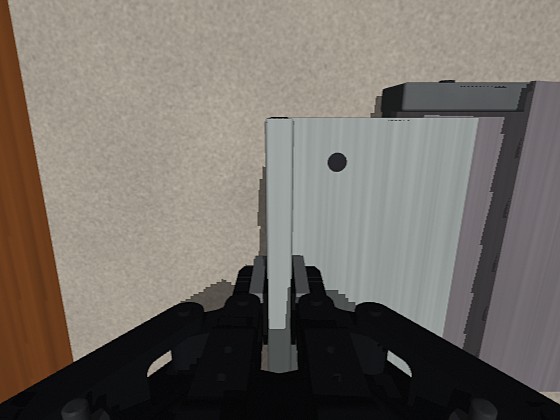

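The strip's left edge (line at row 118) runs parallel to the left rail at rows 85–112 and just inside it. The lead edge at column 475 is short of the cover lip at about column 505. Lowering it now.

Call:
arm_command(steps=[[[0,0,0,0,0,-0.01,-1],[0,0,0,0,0,-0.01,-1],[0,0,0,0,0,-0.005,-1],[0,0,0,0,0,0,-1],[0,0,0,0,0,0,-1]]])

```text
time: 7.85
position: [0.4579, 0.0341, 0.058]
eef_rot: [[-0.028, 1.0, -0.0], [1.0, 0.028, -0.0], [-0.0, -0.0, -1.0]]
force: [0.4, -0.1, -3.0]
width: 0.009
finger_force: 59.2
```

Call:
arm_command(steps=[[[0,0,0,0,0,-0.002,-1],[0,0,0,0,0,-0.001,-1],[0,0,0,0,0,0,-1],[0,0,0,0,0,-0.0005,-1],[0,0,0,0,0,0,-1]]])

```text
time: 8.35
position: [0.458, 0.0341, 0.0547]
eef_rot: [[-0.028, 1.0, 0.0], [1.0, 0.028, -0.0], [-0.0, 0.0, -1.0]]
force: [0.1, 0.6, -2.0]
width: 0.0086
finger_force: 59.2
```

Call:
arm_command(steps=[[[0,0,0,0.01,0.0003,0,-1],[0,0,0,0.01,0.0003,0,-1],[0,0,0,0.01,0.0003,0,-1],[0,0,0,0.01,0.0003,0,-1],[0,0,0,0,0,0,-1]]])

```text
time: 8.85
position: [0.4993, 0.0353, 0.0544]
eef_rot: [[-0.028, 1.0, 0.0], [1.0, 0.028, -0.0], [-0.0, 0.0, -1.0]]
force: [-0.3, -0.1, -1.8]
width: 0.009
finger_force: 59.2
```

```bash
python3 look.py c side wrist; python3 - <<'E'
import cv2,numpy as np
a=cv2.resize(cv2.imread("pics/c_side.png")[150:270,120:320],None,fx=3,fy=3);b=cv2.imread("pics/c_wrist.png")
h=np.zeros((600,600,3),np.uint8);h[:360]=a;b=cv2.resize(b,(320,240));h[360:,:320]=b;cv2.imwrite("pics/c.png",h)
E
```

```text
8.85 [0.49934767 0.03529944 0.05443488] [[-0.028  1.     0.   ]
 [ 1.     0.028 -0.   ]
 [-0.     0.    -1.   ]] [-0.28135828 -0.07628311 -1.75427315] 59.19476509094238 0.00902707409154916
side strip_lead 0.97 [364 202] [ 0.2282 -0.2084  0.0003]
side strip_lead 0.81 [259 178] [0.4997 0.0745 0.2755]
side strip_lead 0.63 [240 219] [0.5925 0.0375 0.0481]
side strip_upstand 0.89 [365 178] [ 0.2453 -0.3009  0.0308]
side strip_upstand 0.88 [270 216] [0.4854 0.0426 0.0977]
side strip_upstand 0.59 [237 165] [ 0.7092 -0.2246  0.0438]
side strip 0.91 [257 220] [0.5396 0.0219 0.0438]
side strip 0.84 [245 178] [ 0.6734 -0.2059  0.0046]
side strip 0.65 [362 190] [ 0.2467 -0.2662  0.0023]
side cover_edge 0.97 [245 217] [0.5814 0.0217 0.0453]
side slide 0.76 [259 232] [0.5004 0.104  0.0832]
wrist strip_lead 0.98 [451 268] [0.5803 0.0392 0.0539]
wrist strip_upstand 0.62 [276 309] [0.4957 0.0321 0.0818]
wrist strip 0.61 [357 270] [0.5375 0.0321 0.0441]
wrist cover_edge 0.61 [445 283] [0.5786 0.0312 0.0541]
```

View pics/c.png

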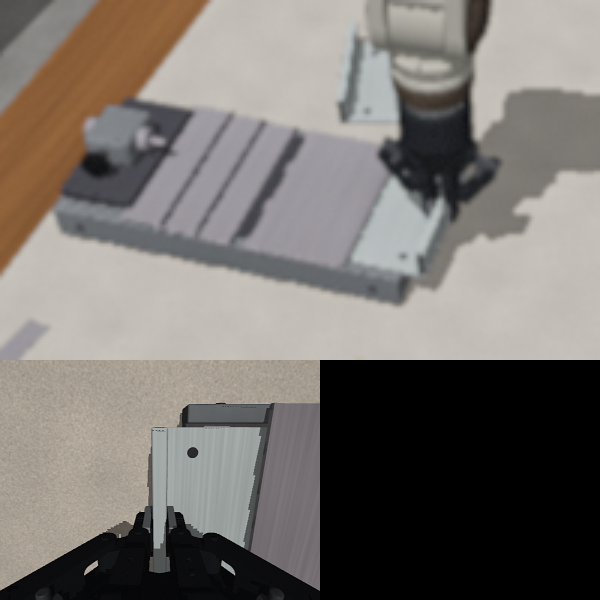

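The strip has gone under the lip (wrist tile column about 262), the plate is down, and the left edge is inside the rail. About 25 mm remains.

Call:
arm_command(steps=[[[0,0,0,0.008,0.0002,0,-1],[0,0,0,0.007,0.0002,0,-1],[0,0,0,0.004,0.0001,0,-1],[0,0,0,0.002,0,0,-1],[0,0,0,0,0,0,-1]]])

```text
time: 10.05
position: [0.5193, 0.0358, 0.0545]
eef_rot: [[-0.028, 1.0, -0.0], [1.0, 0.028, -0.0], [-0.0, -0.0, -1.0]]
force: [-0.2, 0.1, -2.4]
width: 0.0088
finger_force: 59.2
```

Call:
arm_command(steps=[[[0,0,0,0,0,0,-1],[0,0,0,0.001,0,0,-1],[0,0,0,0.001,0,0,-1],[0,0,0,0,0,0,-1],[0,0,0,0,0,0,-1]]])

```text
time: 10.55
position: [0.521, 0.0357, 0.0547]
eef_rot: [[-0.028, 1.0, 0.0], [1.0, 0.028, -0.0], [-0.0, 0.0, -1.0]]
force: [0.4, -0.1, -1.4]
width: 0.0092
finger_force: 59.2
```

Call:
arm_command(steps=[[[0,0,0,0.001,0,0,-1],[0,0,0,0,0,0,-1],[0,0,0,0.001,0,0,-1],[0,0,0,0,0,0,-1],[0,0,0,0,0,0,-1]]])

```text
time: 11.05
position: [0.523, 0.0357, 0.0547]
eef_rot: [[-0.028, 1.0, -0.0], [1.0, 0.028, -0.0], [-0.0, -0.0, -1.0]]
force: [0.0, 0.3, -3.0]
width: 0.0089
finger_force: 59.2
```

Call:
arm_command(steps=[[[0,0,0,0.001,0,0,-1],[0,0,0,0,0,0,-1],[0,0,0,0.0005,0,0,-1],[0,0,0,0,0,0,-1],[0,0,0,0,0,0,-1]]])

```text
time: 11.55
position: [0.5245, 0.0358, 0.0547]
eef_rot: [[-0.028, 1.0, -0.0], [1.0, 0.028, -0.0], [0.0, -0.0, -1.0]]
force: [-0.6, 0.1, -2.7]
width: 0.0088
finger_force: 59.2
```

Call:
arm_command(steps=[[[0,0,0,0.0005,0,0,-1],[0,0,0,0,0,0,-1],[0,0,0,0.0005,0,0,-1],[0,0,0,0,0,0,-1],[0,0,0,0,0,0,-1]]])

```text
time: 12.05
position: [0.5255, 0.0358, 0.0547]
eef_rot: [[-0.028, 1.0, -0.0], [1.0, 0.028, -0.0], [-0.0, -0.0, -1.0]]
force: [0.1, -0.1, -2.7]
width: 0.0089
finger_force: 59.2
```

Call:
arm_command(steps=[[[0,0,0,0.0005,0,0,-1],[0,0,0,0,0,0,-1],[0,0,0,0.0005,0,0,-1],[0,0,0,0,0,0,-1],[0,0,0,0,0,0,-1]]])

```text
time: 12.55
position: [0.5262, 0.0358, 0.0546]
eef_rot: [[-0.028, 1.0, -0.001], [1.0, 0.028, 0.0], [0.0, -0.001, -1.0]]
force: [-4.3, 0.0, -0.7]
width: 0.0089
finger_force: 59.5
```

Contact with the shoulder shows as −4.3 N. Now pressing down in small steps.

Call:
arm_command(steps=[[[0,0,0,-0.0003,0,-0.0005,-1],[0,0,0,0,0,0,-1],[0,0,0,0,0,-0.0005,-1],[0,0,0,0,0,0,-1],[0,0,0,0,0,0,-1]]], force=90)

```text
time: 13.05
position: [0.5261, 0.0357, 0.0536]
eef_rot: [[-0.028, 1.0, -0.0], [1.0, 0.028, -0.0], [-0.0, -0.0, -1.0]]
force: [-3.5, 0.5, -0.5]
width: 0.0084
finger_force: 90.8
```

Call:
arm_command(steps=[[[0,0,0,0,0,-0.0003,-1],[0,0,0,0,0,0,-1],[0,0,0,0,0,-0.0002,-1],[0,0,0,0,0,0,-1],[0,0,0,0,0,0,-1]]])

```text
time: 13.55
position: [0.5261, 0.0357, 0.0536]
eef_rot: [[-0.028, 1.0, 0.0], [1.0, 0.028, -0.0], [-0.0, 0.0, -1.0]]
force: [-6.5, -0.0, 3.3]
width: 0.0083
finger_force: 91.3
```

Call:
arm_command(steps=[[[0,0,0,-0.0002,0,-0.0003,-1],[0,0,0,0,0,0,-1],[0,0,0,0,0,-0.0002,-1],[0,0,0,0,0,0,-1],[0,0,0,0,0,0,-1]]])

```text
time: 14.05
position: [0.5262, 0.0358, 0.0536]
eef_rot: [[-0.028, 1.0, 0.001], [1.0, 0.028, 0.0], [-0.0, 0.001, -1.0]]
force: [-6.8, -0.3, 6.8]
width: 0.0085
finger_force: 91.8
```

Call:
arm_command(steps=[[[0,0,0,0,0,-0.0005,-1],[0,0,0,0,0,0,-1],[0,0,0,0,0,-0.0005,-1],[0,0,0,0,0,0,-1],[0,0,0,0,0,0,-1]]])

```text
time: 14.55
position: [0.5262, 0.0358, 0.0535]
eef_rot: [[-0.028, 1.0, 0.001], [1.0, 0.028, 0.0], [0.0, 0.001, -1.0]]
force: [-9.7, 0.3, 14.5]
width: 0.0084
finger_force: 93.1
```

```bash
python3 look.py e wrist side; python3 - <<'E'
from h import *
d=np.load("e_wrist.npy");P=cloud(d,bot.camera_info("wrist"))
for n,a,b in(("flange",.54,.57),("plate",.592,.63)):
    F=P[(d>0)&(P[...,2]>.035)&(P[...,2]<.065)&(P[...,0]>a)&(P[...,0]<b)&(abs(P[...,1]-.06)<.035)]
    if len(F)<50: print(n,len(F)); continue
    A=np.c_[F[:,:2],np.ones(len(F))];c=np.linalg.lstsq(A,F[:,2],rcond=None)[0];print(n,len(F),"slope",c[:2],"z",np.median(F[:,2]))
for k in range(4): bot.read_camera("top"); print(bot.observe()["force"])
a=cv2.resize(cv2.imread("pics/e_side.png")[150:270,120:320],None,fx=3,fy=3);b=cv2.resize(cv2.imread("pics/e_wrist.png"),(320,240))
h=np.zeros((600,600,3),np.uint8);h[:360]=a;h[360:,:320]=b;cv2.imwrite("pics/e.png",h)
E
```

```text
14.55 [0.52615025 0.03576543 0.05353972] [[-0.028  1.     0.001]
 [ 1.     0.028  0.   ]
 [ 0.     0.001 -1.   ]] [-9.71311647  0.28463104 14.45526447] 93.05075168609619 0.008423503927207131
wrist strip_upstand 0.56 [275 307] [0.5236 0.0337 0.081 ]
wrist cover_edge 0.92 [388 282] [0.578  0.0327 0.0553]
wrist slide 0.65 [270 242] [0.521  0.062  0.0813]
side strip_lead 0.73 [363 201] [ 0.2325 -0.2122  0.0006]
side strip_lead 0.71 [234 218] [0.6115 0.0417 0.0512]
side strip_upstand 0.63 [257 213] [0.5308 0.0373 0.0929]
side strip_upstand 0.55 [364 176] [ 0.25   -0.3031  0.0372]
side strip_upstand 0.5 [236 168] [ 0.7078 -0.2107  0.0407]
side strip 0.63 [366 191] [ 0.2315 -0.2601  0.0066]
side strip 0.6 [249 219] [0.5671 0.0233 0.0417]
side strip 0.58 [247 176] [0.5375 0.0711 0.271 ]
side deck 0.39 [260 222] [0.5189 0.0468 0.0651]
side cover_edge 0.84 [248 216] [0.5749 0.012  0.0425]
flange 8077 slope [-0.00739588 -0.00118582] z 0.04402630763810525
plate 11280 slope [-0.00020077  0.00035216] z 0.05101660338237175
[-10.5781977   -0.7902185   14.41669447]
[-9.77273273 -0.22577953 15.2204959 ]
[-10.55633812  -0.88040243  14.90255402]
[-10.24860768  -1.08224661  14.96969965]
```

View pics/e.png

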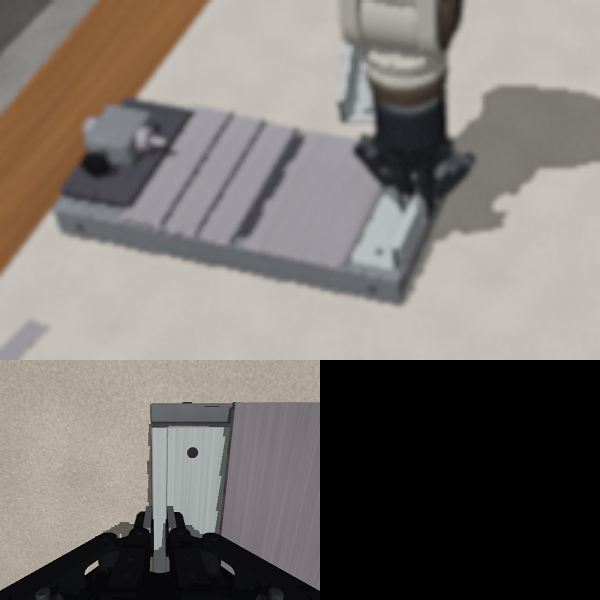

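The strip is home: the upstand is level with the slide's near end (wrist tile column about 152), the flange is flat and the plate is level. The press is steady at about 17 N.

```bash
python3 -c "
from cell import bot
print(bot.close_job())"
```

```text
the job is handed in; nothing more can be done
None
```

The strip is in under the cover plate against the shoulder, still gripped and pressed flat on the deck at about 17 N with the plate down, and the job is handed in; no verdict was returned.

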